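# Sweep spacers through the gate into the count slot

## Task

Push the three brass spacers across the deck of the sorting board with the fingertips, one at a time, through the gate in the fence so that each drops into the slot behind it. Only sweep them, never pick up or lift one over the fence, and leave the steel nut on the deck and the things round the board where they are.

Things in the scene. Friction and masses are not known exactly. Their poses are not given: they have to be found in the camera images.
- sorting_board: Plywood sorting board, fixed. Origin: on the table below point gate. Its level x axis is the way parts are swept, z up. Flat deck 70 mm above the table, x = -260 to 0 mm, y = -145 to +145 mm, with a lip 8 mm thick and 8 mm high at its sides and back. The spacers and the nut start in any order at x = -185 to -105, y = -90 to +90 mm, centres at least 45 mm apart.
- gate (a point): Middle of the gate at deck level, on the outer face of the aluminium fence, which is the edge of the slot; axes as the board. The fence stands at x = -8 to 0 mm, 18 mm above the deck; the gate is the one gap in it, 48 mm wide (y = -24 to +24), at deck level. A part pushed until its middle is past x = 0 tips into the slot.
- slot (a point): Middle of the floor of the slot, an open-topped well just beyond the fence: 46 mm along x, 80 mm along y; its floor is 6 mm above the table (64 mm below the deck). Its outer walls are 8 mm thick and as high as the fence, 88 mm above the table.
- spacer_1_center (a point): A brass spacer ring (thick washer): outside 34 mm, hole 16 mm, 12 mm thick, 50 to 100 g, loose and lying flat on the deck at the start. This point is the ring's centre, 6 mm above the deck when it lies flat.
- spacer_2_center (a point): A brass spacer ring (thick washer): outside 34 mm, hole 16 mm, 12 mm thick, 50 to 100 g, loose and lying flat on the deck at the start. This point is the ring's centre, 6 mm above the deck when it lies flat.
- spacer_3_center (a point): A brass spacer ring (thick washer): outside 34 mm, hole 16 mm, 12 mm thick, 50 to 100 g, loose and lying flat on the deck at the start. This point is the ring's centre, 6 mm above the deck when it lies flat.
- hex_nut: The dark steel hexagon nut, 30 mm across flats, 14 mm thick, hole 16 mm, 40 to 85 g, loose and lying flat on the deck. Origin: centre of its underside. It stays on the deck.
- tape_measure: Yellow tape measure, 73 x 38 x 66 mm high, standing loose on the table beyond the slot. Origin: centre of its underside. A bystander.
- sanding_block: Brown sanding block, 116 x 61 x 36 mm, loose on the table behind the board's back lip. Origin: centre of its underside. A bystander.
- screw_box_1: Small tan screw box with a pale top, 60 x 85 x 41 mm, loose on the table beside the slot. Origin: centre of its underside. A bystander.
- offcut_3: Dark brown wooden offcut, 50 x 50 x 18 mm, loose on the table beside the slot, on the robot's side. Origin: centre of its underside. A bystander.
Mind the look-alikes: they are no part of the job. Leave any blue look-alike of the part that bears spacer_1_center alone.

How it is judged:
On the way, in this order (a step that is already met when the one before it is completed fails the run):
1. one brass spacer is down in the slot (((x of spacer_1_center in the frame of sorting_board between 0 and 0.046 m and y of spacer_1_center in the frame of sorting_board between -0.04 and 0.04 m and z of spacer_1_center in the frame of sorting_board below 0.058 m) or (x of spacer_2_center in the frame of sorting_board between 0 and 0.046 m and y of spacer_2_center in the frame of sorting_board between -0.04 and 0.04 m and z of spacer_2_center in the frame of sorting_board below 0.058 m) or (x of spacer_3_center in the frame of sorting_board between 0 and 0.046 m and y of spacer_3_center in the frame of sorting_board between -0.04 and 0.04 m and z of spacer_3_center in the frame of sorting_board below 0.058 m))), for 0.2 s.
2. a second brass spacer is down in the slot, after the first ((((x of spacer_1_center in the frame of sorting_board between 0 and 0.046 m and y of spacer_1_center in the frame of sorting_board between -0.04 and 0.04 m and z of spacer_1_center in the frame of sorting_board below 0.058 m) and (x of spacer_2_center in the frame of sorting_board between 0 and 0.046 m and y of spacer_2_center in the frame of sorting_board between -0.04 and 0.04 m and z of spacer_2_center in the frame of sorting_board below 0.058 m)) or ((x of spacer_1_center in the frame of sorting_board between 0 and 0.046 m and y of spacer_1_center in the frame of sorting_board between -0.04 and 0.04 m and z of spacer_1_center in the frame of sorting_board below 0.058 m) and (x of spacer_3_center in the frame of sorting_board between 0 and 0.046 m and y of spacer_3_center in the frame of sorting_board between -0.04 and 0.04 m and z of spacer_3_center in the frame of sorting_board below 0.058 m)) or ((x of spacer_2_center in the frame of sorting_board between 0 and 0.046 m and y of spacer_2_center in the frame of sorting_board between -0.04 and 0.04 m and z of spacer_2_center in the frame of sorting_board below 0.058 m) and (x of spacer_3_center in the frame of sorting_board between 0 and 0.046 m and y of spacer_3_center in the frame of sorting_board between -0.04 and 0.04 m and z of spacer_3_center in the frame of sorting_board below 0.058 m)))), for 0.2 s.
3. the third brass spacer is down in the slot, after the second (x of spacer_1_center in the frame of sorting_board between 0 and 0.046 m and y of spacer_1_center in the frame of sorting_board between -0.04 and 0.04 m and z of each of spacer_1_center, spacer_2_center, spacer_3_center in the frame of sorting_board below 0.058 m and x of spacer_2_center in the frame of sorting_board between 0 and 0.046 m and y of spacer_2_center in the frame of sorting_board between -0.04 and 0.04 m and x of spacer_3_center in the frame of sorting_board between 0 and 0.046 m and y of spacer_3_center in the frame of sorting_board between -0.04 and 0.04 m), for 0.2 s.
At the end, for the whole second after the job is handed in: All three brass spacers lie at rest in the slot, their centres inside its walls and at least 12 mm below the deck; the steel nut lies at rest on the deck, behind the fence and inside the lips (all of step 3 and linear speed of each of spacer_1, spacer_2, spacer_3, hex_nut below 0.02 m/s and z of hex_nut in the frame of sorting_board above 0.066 m and x of hex_nut in the frame of sorting_board between -0.26 and -0.008 m and y of hex_nut in the frame of sorting_board between -0.145 and 0.145 m); the robot touches nothing.
It fails at once if a spacer is lifted: its centre rises more than 17 mm above where it lies on the deck (z of any of spacer_1_center, spacer_2_center, spacer_3_center in the frame of sorting_board above 0.093 m).
It fails at once if the nut is lifted more than 17 mm off the deck (z of hex_nut in the frame of sorting_board above 0.087 m).
It fails at once if the nut leaves the deck (z of hex_nut in the frame of sorting_board below 0.05 m or x of hex_nut in the frame of sorting_board above 0 m).
It fails at once if a bystander beside the board is moved more than 20 mm (distance of any of tape_measure, sanding_block, screw_box_1, offcut_3 from where it was at the start of the episode above 0.02 m).
It also fails if it takes over 72 s, if anything falls off the work surface, if the arm or the gripper's body presses on something with over 40 N, if the wrist force passes 120 N, or if a joint passes its speed limit or range.

## Robot

A 6-joint arm with a two-finger parallel gripper is mounted at the origin on a cart in front of the work surface, level with it; the furniture and walls round the work are solid. World frame = base frame: x ahead of the robot, y to its left, z up, the work surface at z = 0. Lengths are in m, angles in rad, forces in N, time in s.
With the tool pointing down it reaches from about 0.325 to 0.775 m from the base axis. Payload 5.5 kg.
Tool frame: the origin (TCP) lies midway between the tips of the shut fingers; the grasp point (between the pads) lies 19 mm behind it; z points along the fingers, y is the line along which they close (so a half turn about z gives the same grasp; the last joint's range is limited). The gripper opens to 88 mm and grips with 3 to 60 N. Pads are 20 mm wide; open, the fingers measure 115 mm over their backs; the gripper's body (75 mm by 178 mm) begins 61 mm behind the grasp point.
Start: joints at [-0.057, 0.091, 1.231, -0, 1.82, -0.057], TCP at [0.6, -0, 0.195] pointing down, gripper open.
Joint ranges: [-2.87, 2.87], [-0.86, 2.18], [0.17, 2.46], [-1.51, 4.65], [0.06, 2.69], [-2.65, 2.65]. Speed limits (rad/s): [2.57, 2.57, 3.01, 3.14, 3.14, 3.14].

## Interface

Orientations are given as a rotation vector (axis times angle).
In Python, from cell import arm gives the robot as it stands.
- The arm moves only by the tool apply_moves, never from a script. Its argument "deltas" is a list of rows, each a list of 4 numbers: the shift along the world's x, y, z scaled (see below), then the turn about the world's z scaled (see below). In form: [[tx, ty, tz, roll], ...]. A call has 1 to 12 rows; each row shifts and turns the commanded pose from where the row before left it; what a row does not reach is not made up. The controller multiplies each number of a shift by 0.04 m and each number of a turn by 6 degrees. A row lasts 1/12 s, in which the tool goes at most 41.7 mm and 7.16 degrees, less where a joint would pass 70% of its speed; a pose out of reach is approached as far as the arm can. A call with a number of a shift or a turn outside -1 to 1 is refused whole. A call with a gripper value outside its range is refused whole. "fingers" is the finger opening in mm, from 0 to 87.8, set as the call begins (left out, the last holds). The fingers move at their own pace and stop on an object; "squeeze" is the grip in N (left out, the last holds). Time passes only in rows, so rows that do not move let the fingers close. It gives the time, the measured TCP pose, the force, the opening and the grip force at its end, in the units of the state.
- arm.observe(): the state, without advancing time (a new reading comes with each control period).
- arm.snapshot(name): name is "scene" or "side" or "wrist"; returns a dict with "color" (384x512x3 uint8, red, green, blue), "K" (3x3 intrinsics, pixels), "view" (4x4, takes a point from world to camera coordinates). Camera axes: x right, y up, looking along -z (the intrinsics and any distortion apply to the point x, -y, -z); pixel columns grow to the right and rows downward; lengths in m; the calibration is good to about 2 mm. The wrist camera is an equidistant fisheye: a pixel r from the principal point sees the ray r / f radians off the axis. A picture is of the moment at which its call begins. There is no depth.
- arm.sign_off(): hands the job in; it is judged then, once.
The state is a dict: "time": time; "q": joint angles; "joint_vel": joint speeds; "tau": joint torques, N m; "ee_pos": TCP position; "orientation": TCP orientation; "wrist_force": force on the tool from outside, world axes, zero at the start; "moment": the same for the moment, N m; "width": opening from 0.0 (shut) to 1.0 (fully open); "grip_force": force on a finger pad.
Only numpy, scipy, OpenCV 4.12 (cv2) and the standard library are available. Lean on these libraries where they do the work, as an engineer would, in place of code of your own. Each camera call takes 0.05 s, during which the arm holds its last target. There are 200 camera calls.

## Working session

There is one attempt and no reset: what is moved stays moved. The work goes in short steps, Python scripts to look and compute and a tool call to move; the robot and the scene stay as the last step left them, time stands still between calls to the robot, and variables do not carry over. Pictures are saved under pics/ and viewed, at most 10 in all, crops included, and the job is handed in when it is done.

Besides the shell and the picture viewer there is one more tool, called after "Call:" as a command line: name --pt "numbers of a row" for each row, then --argument value for the rest. apply_moves: Moves the arm, as the interface text tells. Its arguments: {"type":"object","properties":{"deltas":{"type":"array","items":{"type":"array","items":{"type":"number","minimum":-1,"maximum":1}}},"fingers":{"type":"number"},"squeeze":{"type":"number"}},"required":["deltas"]}

```bash
mkdir -p pics; ls; python3 - <<'E'
from cell import arm
import cv2,numpy as np
s=arm.observe();print(s['time'],s['ee_pos'],s['orientation'])
for n in ('scene','side','wrist'):
    d=arm.snapshot(n);cv2.imwrite(f'pics/{n}0.png',d['color'][:,:,::-1]);np.savez(f'pics/{n}0.npz',**d)
    print(n,d['K'].tolist(),np.round(d['view'],3).tolist(),[k for k in d])
a=[cv2.imread(f'pics/{n}0.png') for n in('scene','side')]
E
```

```text
pics
0.0 [ 5.99661145e-01 -2.97726645e-06  1.93534681e-01] [-2.22044168e+00 -2.22043276e+00  1.98705974e-03]
scene [[433.395095655597, 0.0, 260.3428544645776], [0.0, 433.395095655597, 189.8893792462285], [0.0, 0.0, 1.0]] [[0.743, -0.669, 0.022, -0.463], [0.271, 0.331, 0.904, -0.213], [-0.612, -0.666, 0.427, -0.668], [0.0, 0.0, 0.0, 1.0]] ['color', 'K', 'view']
side [[468.6104444745715, 0.0, 252.31112485419126], [0.0, 468.6104444745715, 193.31015449400516], [0.0, 0.0, 1.0]] [[-0.998, -0.06, 0.002, 0.585], [0.024, -0.377, 0.926, -0.113], [-0.055, 0.924, 0.378, -1.036], [0.0, 0.0, 0.0, 1.0]] ['color', 'K', 'view']
wrist [[297.3186396354542, 0.0, 254.03230965737518], [0.0, 297.3186396354542, 191.82444366833843], [0.0, 0.0, 1.0]] [[1.0, 0.0, -0.001, -0.599], [-0.0, 0.968, -0.252, 0.031], [0.001, 0.252, 0.968, -0.39], [0.0, 0.0, 0.0, 1.0]] ['color', 'K', 'view']
```

View pics/scene0.png

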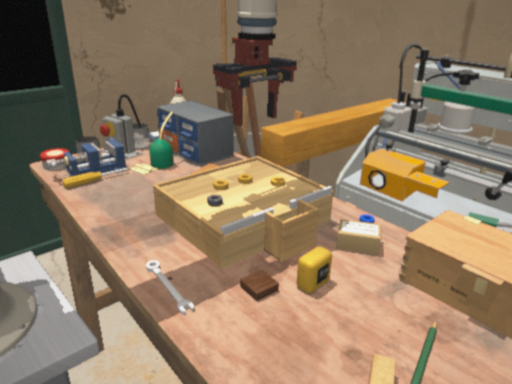

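View pics/wrist0.png

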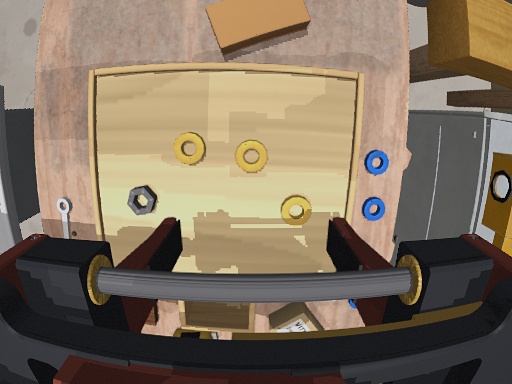

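```bash
cat > h.py <<'E'
import numpy as np,cv2
def load(n,i=0): return dict(np.load(f'pics/{n}{i}.npz'))
def ray(d,name,uv):
    K,V=d['K'],d['view'];R=V[:3,:3];o=-R.T@V[:3,3]
    a=np.array([(uv[0]-K[0,2])/K[0,0],(uv[1]-K[1,2])/K[1,1]])
    if name=='wrist':
        r=np.linalg.norm(a);c=np.array([*(a/r*np.sin(r)),np.cos(r)])
    else: c=np.array([a[0],a[1],1.])
    return o,R.T@(c*[1,-1,-1])
def onz(d,name,uv,z):
    o,v=ray(d,name,uv);return o+v*(z-o[2])/v[2]
def proj(d,name,p):
    c=(d['view']@[*p,1])[:3]*[1,-1,-1]
    if name=='wrist':
        r=np.hypot(c[0],c[1]);a=c[:2]/r*np.arctan2(r,c[2])
    else:a=c[:2]/c[2]
    return a*d['K'][0,0]+d['K'][:2,2]
E
python3 - <<'E'
from h import *
d=load('wrist');im=d['color'];hsv=cv2.cvtColor(im,cv2.COLOR_RGB2HSV)
for n,uv in dict(ring=(178,148),ring3=(286,210),deck=(150,120),deck2=(300,120),nut=(132,200)).items(): print(n,hsv[uv[1],uv[0]])
print('lip corners',onz(d,'wrist',(90,70),.078),onz(d,'wrist',(362,73),.078))
print('lip sides',onz(d,'wrist',(94,220),.078),onz(d,'wrist',(352,220),.078))
m=((hsv[...,0]>18)&(hsv[...,0]<30)&(hsv[...,1]>165)).astype(np.uint8)*255
cs,_=cv2.findContours(m,cv2.RETR_EXTERNAL,cv2.CHAIN_APPROX_NONE)
for c in cs:
    if cv2.contourArea(c)>150:
        (u,v),r=cv2.minEnclosingCircle(c);print('ring?',u,v,r,onz(d,'wrist',(u,v),.082))
s=load('scene')['color'][145:265,145:345];t=load('side')['color']
cv2.imwrite('pics/sc.png',cv2.resize(s[:,:,::-1],None,fx=4,fy=4,interpolation=2))
cv2.imwrite('pics/sd.png',t[:,:,::-1])
E
```

```text
ring [ 23 150 216]
ring3 [ 25 143 216]
deck [ 19  86 195]
deck2 [ 20  87 199]
nut [110   6 121]
lip corners [0.41437021 0.13081656 0.078     ] [0.71359426 0.11892066 0.078     ]
lip sides [ 0.40433152 -0.04664399  0.078     ] [ 0.71070805 -0.04411098  0.078     ]
ring? 495.0 217.5 31.08466148376465 [ 0.93830285 -0.04719467  0.082     ]
ring? 501.0 164.38636779785156 13.915888786315918 [0.93157575 0.02826521 0.082     ]
```

View pics/sc.png

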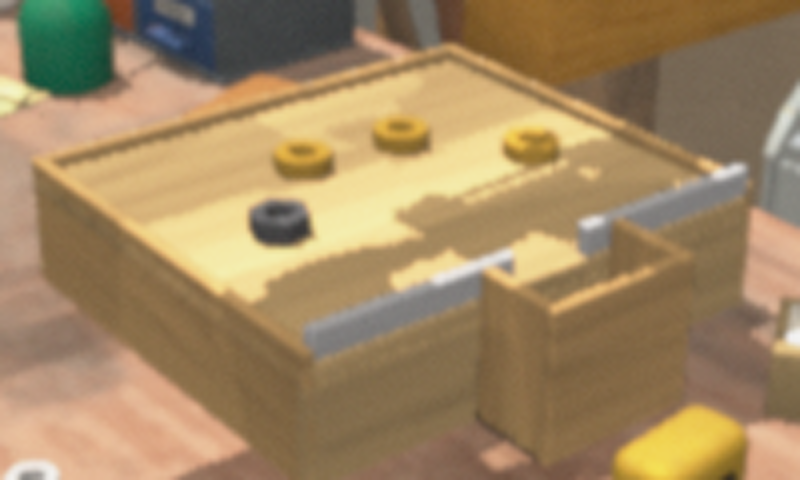

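View pics/sd.png

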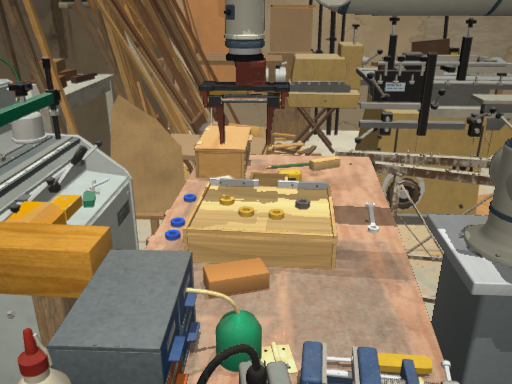

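```bash
cat >> h.py <<'E'
def rings(d,T=None):
    im=d['color'];hsv=cv2.cvtColor(im,cv2.COLOR_RGB2HSV);out=[]
    y=((hsv[...,0]>20)&(hsv[...,0]<30)&(hsv[...,1]>118)).astype(np.uint8)
    n=((hsv[...,1]<60)&(hsv[...,2]<150)).astype(np.uint8)
    for k,m,z in(('ring',y,.082),('nut',n,.084)):
        m[:90]=0;m[:,:95]=0;m[:,360:]=0;m[330:]=0
        m=cv2.morphologyEx(m,cv2.MORPH_OPEN,np.ones((2,2),np.uint8))
        cs,_=cv2.findContours(m,cv2.RETR_EXTERNAL,cv2.CHAIN_APPROX_NONE)
        for c in cs:
            if 300<cv2.contourArea(c)<2000 and len(c)>5:
                P=np.array([onz(d,'wrist',p[0],z)[:2] for p in c],np.float32)
                (cc,r)=cv2.minEnclosingCircle(P*1000);out.append((k,np.round(cc,1),round(r,1),cv2.boundingRect(c)))
    return out
E
python3 - <<'E'
from h import *
d=load('wrist')
for r in rings(d):print(*r)
s=load('scene')
f=lambda u,v:(145+u/4-.4,145+v/4-.4)
for n,uv,z in [('L fence gate outer top',(513,256),.088),('L fence outer far top',(308,330),.088),('R fence gate outer top',(601,222),.088),('R fence gate inner top',(581,217),.088),('R fence far top',(746,168),.088),('slot L outer',(550,308),.088),('slot R outer',(692,258),.088),('lipBL',(36,158),.078),('lipBR',(450,44),.078)]:
    print(n,np.round(1000*onz(s,'scene',f(*uv),z)[:2],1))
t=load('side')['color'][165:275,175:350]
cv2.imwrite('pics/sd2.png',cv2.resize(t[:,:,::-1],None,fx=4.5,fy=4.5,interpolation=2))
E
```

```text
ring [645.4 -32.5] 16.8 (282, 198, 30, 29)
ring [597.2  27.2] 16.6 (236, 141, 32, 32)
ring [532.4  36.2] 16.8 (175, 134, 30, 31)
nut [476.9 -21. ] 18.3 (129, 187, 29, 29)
L fence gate outer top [ 528.2 -139.7]
L fence outer far top [ 406.1 -132.6]
R fence gate outer top [ 589.4 -141.3]
R fence gate inner top [ 585.5 -130.6]
R fence far top [ 700.2 -146. ]
slot L outer [ 505.6 -188.8]
slot R outer [ 595.6 -198. ]
lipBL [415.4 131.3]
lipBR [717.6 120.6]
```

View pics/sd2.png

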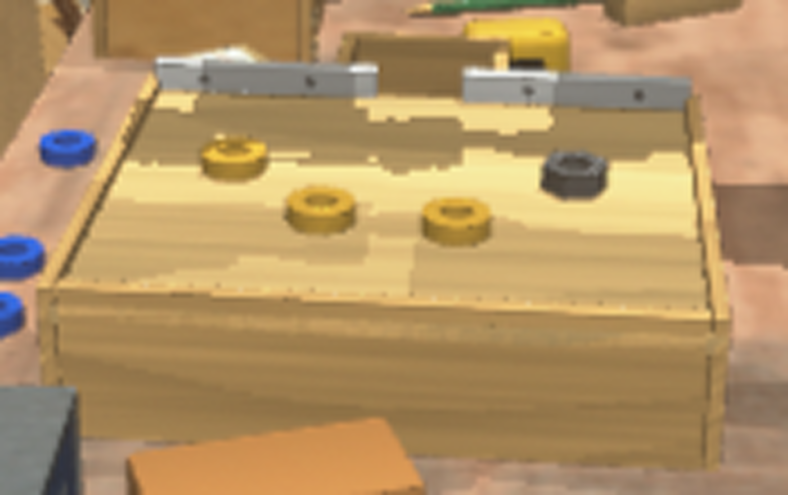

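```bash
python3 - <<'E'
from h import *
t=load('side');f=lambda u,v:(175+u/4.5-.4,165+v/4.5-.4)
for n,uv,z in [('gate +y bottom',(377,97),.070),('gate -y bottom',(463,103),.070),('gate +y top',(377,67),.088),('gate -y top',(463,70),.088),('end+y top',(157,58),.088),('end-y top',(692,78),.088),('BL',(38,288),.078),('BR',(728,320),.078),('r',(233,151),.082),('r',(320,202),.082),('r',(456,213),.082)]:
    print(n,np.round(1000*onz(t,'side',f(*uv),z)[:2],1))
# predicted gate from hypotheses
s=load('scene')
for G in ([553,-139.5],[556,-139.5],[559,-140]):
  a=np.deg2rad(-92.5);X=np.array([np.cos(a),np.sin(a)]);Y=np.array([-X[1],X[0]])
  for x,y,z in [(0,-24,88),(0,24,88),(-8,24,88),(-8,24,70),(-8,-24,70),(-260,-145,78),(-268,-153,78),(0,-145,88),(0,145,88)]:
    p=np.array([*(np.array(G)+x*X+y*Y),z])/1000
    print(G,(x,y,z),np.round((proj(s,'scene',p)-145+.4)*4),np.round((proj(t,'side',p)-[175,165]+.4)*4.5))
E
```

```text
gate +y bottom [ 578.8 -138.1]
gate -y bottom [ 531.1 -132. ]
gate +y top [ 578.9 -137.4]
gate -y top [ 531.6 -135.7]
end+y top [ 701.8 -143.9]
end-y top [ 407.2 -131.2]
BL [716.3 123.7]
BR [415.2 135.5]
r [646.5 -27.7]
r [598.1  32.3]
r [533.   40.9]
[553, -139.5] (0, -24, 88) [513. 255.] [468.  68.]
[553, -139.5] (0, 24, 88) [583. 228.] [381.  65.]
[553, -139.5] (-8, 24, 88) [573. 223.] [379.  70.]
[553, -139.5] (-8, 24, 70) [571. 254.] [379. 101.]
[553, -139.5] (-8, -24, 70) [501. 280.] [466. 104.]
[553, -139.5] (-260, -145, 78) [ 47. 159.] [716. 310.]
[553, -139.5] (-268, -153, 78) [ 27. 158.] [736. 320.]
[553, -139.5] (0, -145, 88) [312. 329.] [690.  77.]
[553, -139.5] (0, 145, 88) [743. 169.] [165.  57.]
[556, -139.5] (0, -24, 88) [517. 253.] [462.  68.]
[556, -139.5] (0, 24, 88) [587. 227.] [375.  65.]
[556, -139.5] (-8, 24, 88) [577. 221.] [374.  70.]
[556, -139.5] (-8, 24, 70) [575. 252.] [374. 101.]
[556, -139.5] (-8, -24, 70) [505. 279.] [461. 104.]
[556, -139.5] (-260, -145, 78) [ 51. 157.] [709. 310.]
[556, -139.5] (-268, -153, 78) [ 32. 156.] [729. 319.]
[556, -139.5] (0, -145, 88) [318. 327.] [684.  77.]
[556, -139.5] (0, 145, 88) [746. 168.] [159.  57.]
[559, -140] (0, -24, 88) [522. 251.] [457.  68.]
[559, -140] (0, 24, 88) [592. 225.] [370.  65.]
[559, -140] (-8, 24, 88) [581. 220.] [369.  70.]
[559, -140] (-8, 24, 70) [580. 251.] [368. 100.]
[559, -140] (-8, -24, 70) [510. 277.] [455. 104.]
[559, -140] (-260, -145, 78) [ 57. 156.] [702. 309.]
[559, -140] (-268, -153, 78) [ 37. 155.] [722. 319.]
[559, -140] (0, -145, 88) [323. 325.] [679.  76.]
[559, -140] (0, 145, 88) [751. 166.] [154.  56.]
```

Call:
apply_moves --pt "-0.45 0.445 0 0.3" --pt "-0.45 0.445 0 0.3" --pt "-0.45 0.445 0 0.3" --pt "-0.45 0.445 0 0.3" --pt "0 0 -0.5 0" --pt "0 0 -0.5 0" --pt "0 0 -0.5 0" --pt "0 0 -0.5 0" --pt "0 0 -0.5 0" --pt "0 0 0 0" --pt "0 0 0 0" --fingers 12

```text
time: 1.07
ee_pos: [0.527, 0.0711, 0.0935]
orientation: [-2.076, -2.355, 0.003]
wrist_force: [0.6, 0.2, 0.3]
width: 0.205
grip_force: 0.0
```

Call:
apply_moves --pt "0.02 0 -0.24 0" --pt "0 0 -0.22 0" --pt "0 0 0 0"

```text
time: 1.32
ee_pos: [0.5284, 0.0711, 0.0749]
orientation: [-2.077, -2.356, 0.002]
wrist_force: [-1.3, -0.9, -0.4]
width: 0.139
grip_force: 0.0
```

```bash
cat > snap.py <<'E'
import sys
from h import *
from cell import arm
i=sys.argv[1];d=arm.snapshot('wrist');cv2.imwrite(f'pics/wrist{i}.png',d['color'][:,:,::-1]);np.savez(f'pics/wrist{i}.npz',**d)
s=arm.observe();print(s['time'],s['ee_pos'],s['width'])
for r in rings(d):print(*r)
E
python3 snap.py 1
```

```text
1.3667 [0.52847914 0.0711282  0.07555306] 0.13574432144233217
nut [533.3  36.4] 34.5 (229, 226, 53, 82)
```

View pics/wrist1.png

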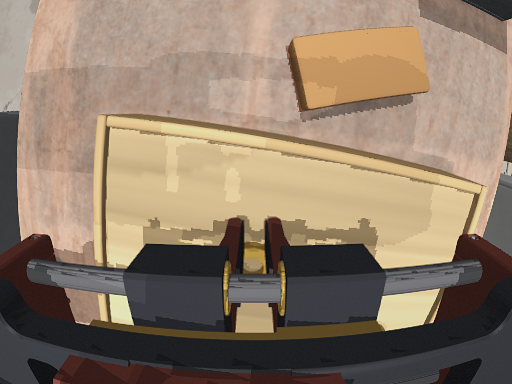

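Call:
apply_moves --pt "0.025 -0.2 0 0" --pt "0.025 -0.2 0 0" --pt "0.037 -0.298 0 0" --pt "0.037 -0.298 0 0" --pt "0.037 -0.298 0 0" --pt "0.037 -0.298 0 0" --pt "0.037 -0.298 0 0" --pt "0.037 -0.298 0 0" --pt "0.037 -0.298 0 0" --pt "0.025 -0.2 0 0" --pt "0.025 -0.2 0 0" --pt "0 0 0 0"

```text
time: 2.37
ee_pos: [0.5433, -0.0458, 0.0761]
orientation: [2.079, 2.355, -0.001]
wrist_force: [-0.0, -0.5, 0.2]
width: 0.139
grip_force: 0.0
```

```bash
cat >> snap.py <<'E'
d=arm.snapshot('scene');cv2.imwrite(f'pics/scene{i}.png',cv2.resize(d['color'][145:265,145:345,::-1],None,fx=4,fy=4,interpolation=2))
E
python3 snap.py 2
```

```text
2.4167 [ 0.54320138 -0.04487093  0.07615562] 0.13827690143618077
ring [596.2  27.2] 16.5 (327, 98, 34, 51)
ring [531.6  36. ] 16.7 (225, 91, 55, 29)
nut [549.  -86.9] 29.4 (229, 242, 53, 66)
nut [474.8 -20.2] 18.0 (130, 149, 51, 48)
```

View pics/scene2.png

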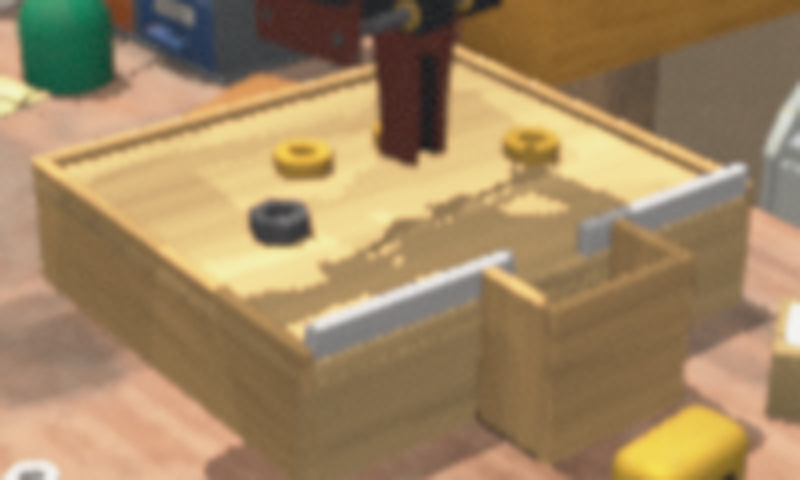

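```bash
python3 - <<'E'
from h import *
s=load('scene')
for z in (.07,.076,.09,.1,.11,.12):
    print(z,(proj(s,'scene',(.543,-.045,z))-145+.4)*4)
for p in [(.532,.036,.082),(.597,.027,.082),(.477,-.021,.084)]: print(p,(proj(s,'scene',p)-145+.4)*4)
E
```

```text
0.07 [411.5828314  214.45393956]
0.076 [411.69156226 204.51714372]
0.09 [411.94759429 181.11865458]
0.1 [412.13249616 164.22067321]
0.11 [412.31910942 147.16629   ]
0.12 [412.50745793 129.95332347]
(0.532, 0.036, 0.082) [304.24835259 151.77912974]
(0.597, 0.027, 0.082) [402.23247732 127.82659312]
(0.477, -0.021, 0.084) [286.40755854 210.33906029]
```

```bash
python3 - <<'E'
from h import *
from cell import arm
s=arm.observe();print(s['time'],s['ee_pos'],s['q'])
d=arm.snapshot('side');np.savez('pics/side3.npz',**d);d2=arm.snapshot('scene');np.savez('pics/scene3.npz',**d2)
a=cv2.resize(d['color'][145:245,200:300,::-1],None,fx=5,fy=5,interpolation=2)
b=cv2.resize(d2['color'][130:210,215:295,::-1],None,fx=6.25,fy=6.25,interpolation=2)
b=b[:500,:290];cv2.imwrite('pics/tip3.png',np.hstack([a,b]))
for z in (.076,.1): print(z,(proj(d,'side',(.543,-.045,z))-[200,145]+.4)*5)
E
```

```text
2.4667 [ 0.54316171 -0.04430188  0.07612652] [-1.44057923e-01 -4.76251513e-02  1.58094642e+00  3.53781985e-04
  1.60854840e+00 -2.69270491e-01]
0.076 [362.07716641 270.79604614]
0.1 [362.9912346  222.34396306]
```

View pics/tip3.png

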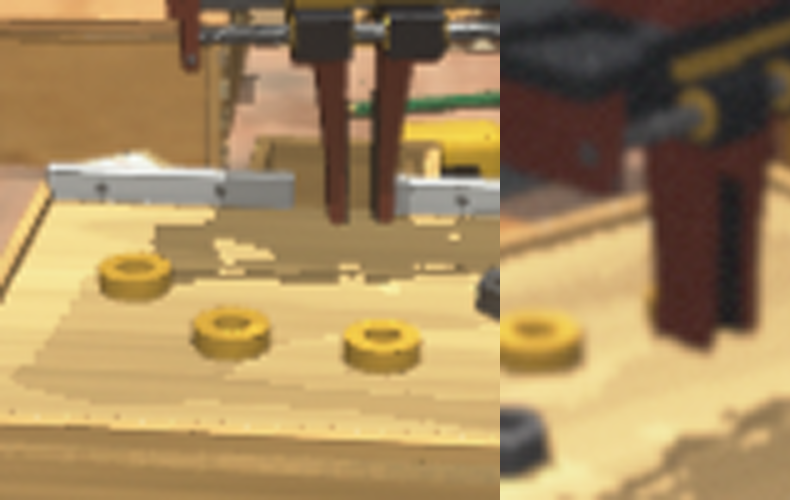

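Call:
apply_moves --pt "-0.09 0.72 0 0" --pt "-0.09 0.72 0 0" --pt "-0.09 0.72 0 0" --pt "-0.09 0.72 0 0" --pt "0 0 0 0" --pt "0 0 -0.2 0" --pt "0 0 -0.2 0" --pt "0 0 -0.1 0" --pt "0 0 0 0" --pt "0 0 0 0"

```text
time: 3.4
ee_pos: [0.5284, 0.07, 0.0554]
orientation: [-2.079, -2.354, 0.002]
wrist_force: [0.0, -0.0, 0.2]
width: 0.132
grip_force: 0.0
```

```bash
python3 - <<'E'
from h import *
from cell import arm
s=arm.observe();print(s['time'],s['ee_pos'],s['wrist_force'])
d=arm.snapshot('side');d2=arm.snapshot('scene')
a=cv2.resize(d['color'][165:245,210:290,::-1],None,fx=6,fy=6,interpolation=2)
b=cv2.resize(d2['color'][140:210,175:245,::-1],None,fx=6.86,fy=6.86,interpolation=2)[:480]
cv2.imwrite('pics/tip4.png',np.hstack([a,b[:,:310]]))
x,y,z=s['ee_pos']
for z in (.07,.075,.08,.085): print(z,(proj(d,'side',(x,y,z))-[210,165]+.4)*6)
E
```

```text
3.4 [0.52841509 0.07000871 0.05536849] [ 0.01388922 -0.00524104  0.19378657]
0.07 [409.46069758 350.69272502]
0.075 [409.78012259 337.64570468]
0.08 [410.10079135 324.5478831 ]
0.085 [410.42271114 311.39896301]
```

View pics/tip4.png

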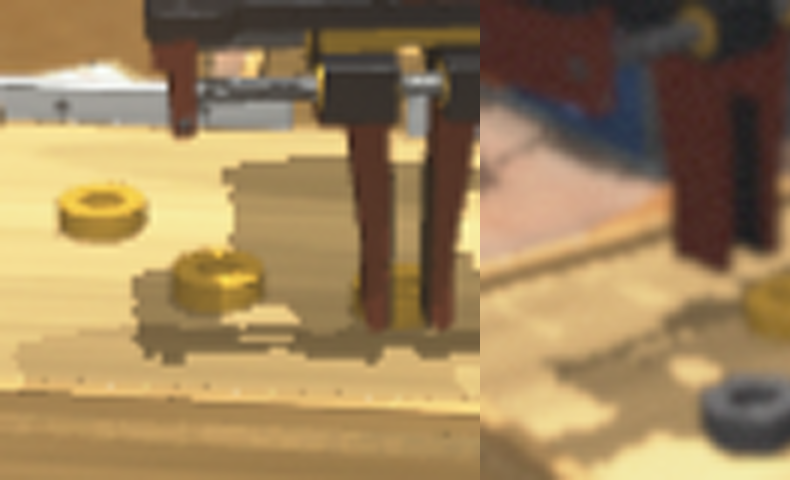

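Call:
apply_moves --pt "0 0 -0.125 0" --pt "0.025 -0.2 0 0" --pt "0.025 -0.2 0 0" --pt "0.037 -0.298 0 0" --pt "0.037 -0.298 0 0" --pt "0.037 -0.298 0 0" --pt "0.037 -0.298 0 0" --pt "0.037 -0.298 0 0" --pt "0.037 -0.298 0 0" --pt "0.025 -0.2 0 0" --pt "0.025 -0.2 0 0" --pt "0 0 0 0"

```text
time: 4.5
ee_pos: [0.5418, -0.0342, 0.0512]
orientation: [2.079, 2.355, -0.001]
wrist_force: [-1.5, -0.0, 0.3]
width: 0.139
grip_force: 0.0
```

```bash
python3 snap.py 5
```

```text
4.55 [ 0.54172852 -0.03333076  0.05121144] 0.13533435109956413
ring [592.9  26.7] 15.9 (338, 117, 23, 57)
nut [546.  -63.8] 22.9 (229, 252, 53, 55)
```

View pics/scene5.png

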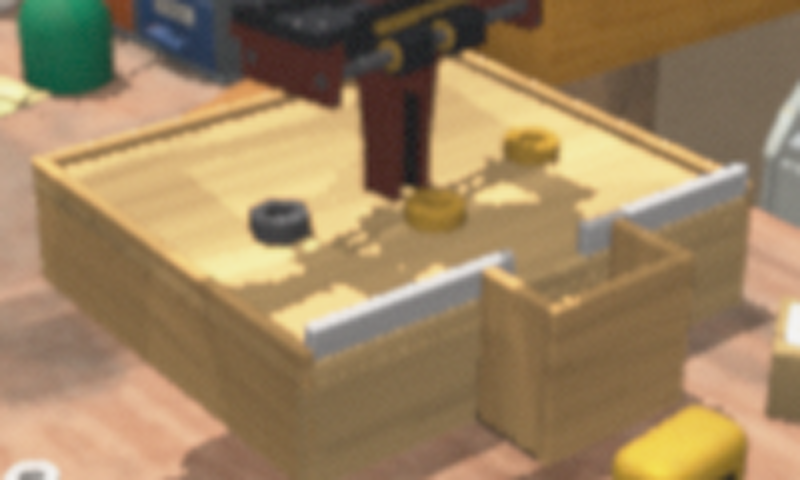

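```bash
cat > loc.py <<'E'
import sys
from h import *
from cell import arm
G=np.array([.5545,-.1395]);a=np.deg2rad(-92.5);X=np.array([np.cos(a),np.sin(a)]);Y=np.array([-X[1],X[0]])
def find(d,name):
    hsv=cv2.cvtColor(d['color'],cv2.COLOR_RGB2HSV)
    m=((hsv[...,0]>=20)&(hsv[...,0]<30)&(hsv[...,1]>(165 if name=='scene' else 140))&(hsv[...,2]>60)).astype(np.uint8)
    dk=((hsv[...,1]<60)&(hsv[...,2]<120)).astype(np.uint8)
    poly=[(-262,-148,80),(-262,148,80),(48,148,80),(48,-148,80)]
    pts=np.array([proj(d,name,[*(G+(x*X+y*Y)/1000),z/1000]) for x,y,z in poly]).astype(np.int32)
    M=cv2.fillPoly(np.zeros_like(m),[pts],1)
    for k,mm in(('ring',m*M),('dark',dk*M)):
        n,_,st,ce=cv2.connectedComponentsWithStats(mm,connectivity=8)
        for s,c in zip(st[1:],ce[1:]):
            if s[4]>=25:
                p=onz(d,name,c,.077)[:2]-G
                print(name,k,'px',np.round(c),'wh',s[2:],'board mm',np.round(1000*np.array([p@X,p@Y]),1),'world',np.round((p+G)*1000,1))
if __name__=='__main__':
    if sys.argv[1:]:
        find(load('scene'),'scene');find(load('side'),'side');print()
    s=arm.observe();print(s['time'],s['ee_pos'])
    for n in('scene','side'): find(arm.snapshot(n),n)
E
python3 loc.py 1
```

```text
scene ring px [245. 178.] wh [12  8 68] board mm [-171.    35.6] world [597.5  29.7]
scene ring px [277. 181.] wh [11  7 64] board mm [-113.   87.] world [646.3 -30.4]
scene ring px [220. 184.] wh [13  8 76] board mm [-176.6  -30. ] world [532.2  38.2]
scene dark px [215. 200.] wh [ 14  10 112] board mm [-116.2  -86.2] world [473.4 -19.6]
side ring px [295. 177.] wh [13  5 40] board mm [ 52.7 -66. ] world [ 486.3 -189.3]
side ring px [227. 200.] wh [ 14  10 121] board mm [-112.8   87.3] world [646.6 -30.7]
side ring px [246. 211.] wh [ 15  11 140] board mm [-171.4   36.1] world [598.   30.2]
side ring px [276. 214.] wh [ 15  11 143] board mm [-177.7  -29.5] world [532.8  39.3]
side dark px [302. 203.] wh [13 10 83] board mm [-114.   -85.2] world [474.4 -21.9]

4.6 [ 0.54168227 -0.03275765  0.05120242]
scene ring px [277. 181.] wh [12  7 65] board mm [-113.2   87.2] world [646.6 -30.3]
scene ring px [254. 197.] wh [13  9 89] board mm [-78.4 -11.1] world [546.8 -60.7]
scene dark px [249. 159.] wh [10  8 38] board mm [-260.9  118.5] world [684.3 116. ]
scene dark px [247. 179.] wh [ 3 22 56] board mm [-162.5   36.8] world [598.4  21.3]
scene dark px [215. 200.] wh [ 14  10 118] board mm [-116.5  -85.8] world [473.9 -19.3]
side ring px [295. 177.] wh [13  4 39] board mm [ 53.5 -65. ] world [ 487.2 -190.1]
side ring px [272. 196.] wh [ 5 10 39] board mm [-80.8 -13.8] world [544.2 -58.2]
side ring px [226. 200.] wh [ 14  10 115] board mm [-113.8   87.3] world [646.7 -29.6]
side ring px [246. 211.] wh [ 15  11 143] board mm [-171.4   35.8] world [597.7  30.1]
side dark px [302. 203.] wh [14 10 99] board mm [-113.7  -84.9] world [474.7 -22.2]
```

Call:
apply_moves --pt "0.025 -0.2 0 0" --pt "0.037 -0.298 0 0" --pt "0.037 -0.298 0 0" --pt "0.037 -0.298 0 0" --pt "0.037 -0.298 0 0" --pt "0.025 -0.2 0 0" --pt "0.025 -0.2 0 0" --pt "0.025 -0.2 0 0" --pt "0.018 -0.14 0 0" --pt "0 0 0 0" --pt "0 0 0 0" --pt "0 0 0 0"

```text
time: 5.7
ee_pos: [0.5523, -0.1176, 0.0512]
orientation: [-2.077, -2.357, -0.0]
wrist_force: [0.6, -0.1, 0.9]
width: 0.136
grip_force: 0.0
```

```bash
python3 loc.py
```

```text
5.7 [ 0.55226416 -0.11761317  0.05116625]
scene dark px [258. 164.] wh [ 41  22 376] board mm [-222.8  118.6] world [682.7  78. ]
scene dark px [281. 169.] wh [10 12 54] board mm [-161.   141.3] world [702.7  15.2]
scene dark px [278. 192.] wh [ 4 23 50] board mm [-67.2  50.2] world [607.5 -74.5]
scene dark px [214. 200.] wh [ 14  10 117] board mm [-116.3  -86.3] world [473.4 -19.6]
side ring px [295. 177.] wh [13  5 37] board mm [ 53.6 -66. ] world [ 486.2 -190.2]
side ring px [227. 200.] wh [ 14  10 117] board mm [-113.7   87.1] world [646.5 -29.7]
side ring px [246. 211.] wh [ 15  11 140] board mm [-171.    36.1] world [598.   29.7]
side dark px [303. 203.] wh [14  9 84] board mm [-111.8  -86.2] world [473.2 -24. ]
```

Call:
apply_moves --pt "0 0.2 0.25 0" --pt "0 0 0.5 0" --pt "0 0 0.5 0" --pt "0.231 0.698 0 -0.6" --pt "0.231 0.698 0 -0.6" --pt "0.231 0.698 0 -0.6" --pt "0.231 0.698 0 -0.6" --pt "0.231 0.698 0 -0.6" --pt "0.231 0.698 0 -0.6" --pt "0 0 0 0" --pt "0 0 0 0"

```text
time: 6.72
ee_pos: [0.6077, 0.0599, 0.1018]
orientation: [2.478, 1.93, 0.0]
wrist_force: [0.3, -0.6, -0.1]
width: 0.138
grip_force: 0.0
```

```bash
python3 loc.py
```

```text
6.7167 [0.60773296 0.05987747 0.10181693]
scene ring px [245. 178.] wh [12  7 56] board mm [-169.4   34.4] world [596.2  28.2]
scene ring px [277. 181.] wh [12  7 68] board mm [-112.1   86.6] world [645.9 -31.3]
scene dark px [214. 200.] wh [ 14  10 119] board mm [-116.5  -86.2] world [473.4 -19.4]
side ring px [295. 177.] wh [13  4 40] board mm [ 53.3 -64.8] world [ 487.4 -190. ]
side ring px [226. 200.] wh [ 14  10 116] board mm [-114.    87.2] world [646.6 -29.4]
side ring px [246. 211.] wh [ 15  11 137] board mm [-171.1   36.2] world [598.1  29.8]
side dark px [303. 203.] wh [14  9 81] board mm [-111.3  -86.4] world [473.1 -24.6]
```

Call:
apply_moves --pt "0 0.2 -0.2 0" --pt "0 0 -0.4 0" --pt "0 0 -0.4 0" --pt "0 0 -0.26 0" --pt "0 0 0 0" --pt "-0.05 -0.194 0 0" --pt "-0.05 -0.194 0 0" --pt "-0.05 -0.194 0 0" --pt "-0.05 -0.194 0 0" --pt "0 0 0 0"

```text
time: 7.65
ee_pos: [0.5998, 0.0326, 0.0518]
orientation: [2.483, 1.922, 0.001]
wrist_force: [-0.3, 1.0, 0.1]
width: 0.137
grip_force: 0.0
```

```bash
python3 loc.py
```

```text
7.65 [0.59984581 0.0325913  0.05180608]
scene ring px [249. 181.] wh [11  8 63] board mm [-150.7   33.6] world [594.7   9.6]
scene ring px [277. 181.] wh [12  7 57] board mm [-112.5   86.4] world [645.7 -30.9]
scene dark px [247. 165.] wh [ 2 16 31] board mm [-229.3   89.8] world [654.2  85.7]
scene dark px [215. 200.] wh [ 14  10 121] board mm [-116.5  -85.9] world [473.7 -19.4]
side ring px [295. 177.] wh [13  5 43] board mm [ 51.9 -65.4] world [ 486.9 -188.5]
side ring px [226. 200.] wh [ 14  10 116] board mm [-113.6   87.3] world [646.6 -29.8]
side ring px [254. 208.] wh [ 5  9 26] board mm [-153.1   21.1] world [582.2  12.5]
side dark px [229. 175.] wh [11  6 40] board mm [ 48.1 105.3] world [ 657.6 -192.1]
side dark px [247. 176.] wh [17  7 68] board mm [46.  59.2] world [ 611.6 -188. ]
side dark px [265. 176.] wh [18  4 38] board mm [52.5 12.2] world [ 564.4 -192.5]
side dark px [303. 203.] wh [14  9 80] board mm [-111.5  -86.5] world [473.  -24.3]
```

Call:
apply_moves --pt "-0.05 -0.19 0 0" --pt "-0.077 -0.29 0 0" --pt "-0.077 -0.29 0 0" --pt "-0.077 -0.29 0 0" --pt "-0.077 -0.29 0 0" --pt "-0.077 -0.29 0 0" --pt "-0.077 -0.29 0 0" --pt "-0.05 -0.19 0 0" --pt "-0.05 -0.19 0 0" --pt "0 0 0 0"

```text
time: 8.58
ee_pos: [0.5748, -0.0595, 0.0507]
orientation: [2.484, 1.923, -0.001]
wrist_force: [1.6, -0.2, 0.6]
width: 0.133
grip_force: 0.0
```

```bash
python3 loc.py
```

```text
8.5833 [ 0.57476715 -0.05950966  0.05070553]
scene ring px [278. 181.] wh [11  7 59] board mm [-113.    88.3] world [647.6 -30.5]
scene ring px [269. 198.] wh [14  9 88] board mm [-56.3  13.2] world [570.1 -83.9]
scene dark px [262. 159.] wh [12  8 46] board mm [-239.8  145.4] world [710.2  93.7]
scene dark px [248. 159.] wh [16  6 55] board mm [-263.9  119.5] world [685.4 118.9]
scene dark px [266. 180.] wh [ 4 22 55] board mm [-132.4   69.9] world [630.1 -10.3]
scene dark px [215. 200.] wh [ 14  10 116] board mm [-116.4  -86.1] world [473.5 -19.5]
side ring px [295. 177.] wh [13  4 40] board mm [ 53.3 -64.8] world [ 487.4 -190. ]
side ring px [227. 200.] wh [ 14  10 116] board mm [-113.1   86.9] world [646.3 -30.3]
side dark px [302. 203.] wh [ 14  10 101] board mm [-113.6  -84.9] world [474.6 -22.3]
```

Call:
apply_moves --pt "-0.05 -0.2 0 0" --pt "-0.06 -0.24 0 0" --pt "-0.06 -0.24 0 0" --pt "-0.06 -0.24 0 0" --pt "-0.05 -0.2 0 0" --pt "-0.05 -0.2 0 0" --pt "-0.05 -0.2 0 0" --pt "0 0 0 0" --pt "0 0 0 0" --pt "0 0 0 0"

```text
time: 9.52
ee_pos: [0.5601, -0.1185, 0.0508]
orientation: [-2.482, -1.925, -0.0]
wrist_force: [-0.2, -0.3, -0.1]
width: 0.14
grip_force: 0.0
```

```bash
python3 loc.py
```

```text
9.5167 [ 0.56007712 -0.11854607  0.05083318]
scene dark px [257. 162.] wh [ 31  18 223] board mm [-231.5  123.1] world [687.6  86.4]
scene dark px [278. 168.] wh [13 11 90] board mm [-170.   138.6] world [700.4  24.2]
scene dark px [280. 190.] wh [ 5 23 78] board mm [-71.5  59.8] world [617.4 -70.7]
scene dark px [215. 200.] wh [ 14  10 116] board mm [-116.4  -86.1] world [473.5 -19.5]
side ring px [295. 177.] wh [13  5 38] board mm [ 53.1 -66.4] world [ 485.9 -189.6]
side ring px [227. 200.] wh [ 14  10 116] board mm [-113.5   87.1] world [646.4 -29.9]
side dark px [303. 203.] wh [14  9 87] board mm [-111.6  -86. ] world [473.4 -24.3]
```

Call:
apply_moves --pt "0.05 0.2 0.25 0" --pt "0 0 0.5 0" --pt "0 0 0.5 0" --pt "0.326 0.254 0 -1" --pt "0.326 0.254 0 -1" --pt "0.326 0.254 0 -1" --pt "0.326 0.254 0 -1" --pt "0.326 0.254 0 -1" --pt "0.326 0.254 0 -1" --pt "0.326 0.254 0 -1" --pt "0.326 0.254 0 -1" --pt "0.326 0.254 0 -1"

```text
time: 10.62
ee_pos: [0.6802, -0.0174, 0.1017]
orientation: [-3.087, -0.582, -0.001]
wrist_force: [-0.4, -0.2, 0.0]
width: 0.131
grip_force: 0.0
```

Call:
apply_moves --pt "0 0 -0.2 0" --pt "0 0 -0.3 0" --pt "0 0 -0.3 0"

```text
time: 10.87
ee_pos: [0.6791, -0.019, 0.068]
orientation: [3.085, 0.594, -0.0]
wrist_force: [-0.4, -0.1, -0.7]
width: 0.136
grip_force: 0.0
```

```bash
python3 loc.py
```

```text
10.8667 [ 0.67911185 -0.01895072  0.06802379]
scene ring px [277. 181.] wh [13  7 70] board mm [-113.8   86.8] world [646.1 -29.6]
scene dark px [215. 200.] wh [ 14  10 112] board mm [-115.9  -86.2] world [473.5 -20. ]
side ring px [295. 177.] wh [13  5 43] board mm [ 51.9 -65.4] world [ 486.9 -188.5]
side ring px [227. 200.] wh [ 14  10 120] board mm [-113.    87.1] world [646.5 -30.4]
side dark px [302. 203.] wh [13 10 85] board mm [-113.9  -85.2] world [474.4 -22. ]
```

Call:
apply_moves --pt "0 0 -0.3 0" --pt "0 0 -0.13 0" --pt "-0.18 -0.072 0 0" --pt "-0.22 -0.088 0 0" --pt "-0.25 -0.1 0 0" --pt "-0.25 -0.1 0 0" --pt "-0.25 -0.1 0 0" --pt "-0.25 -0.1 0 0" --pt "-0.25 -0.1 0 0" --pt "-0.2 -0.08 0 0" --pt "-0.15 -0.06 0 0" --pt "0 0 0 0"

```text
time: 11.97
ee_pos: [0.5985, -0.0518, 0.0521]
orientation: [3.086, 0.588, 0.0]
wrist_force: [-0.0, -0.6, -0.1]
width: 0.142
grip_force: 0.0
```

```bash
python3 loc.py
```

```text
11.9667 [ 0.59853607 -0.05177981  0.05212274]
scene ring px [263. 194.] wh [14  9 82] board mm [-80.2  16.9] world [574.9 -60.1]
scene dark px [266. 175.] wh [ 3 23 35] board mm [-153.5   85.9] world [647.   10.2]
scene dark px [215. 200.] wh [ 14  10 118] board mm [-116.5  -85.8] world [473.9 -19.3]
side ring px [295. 177.] wh [13  4 40] board mm [ 53.3 -64.8] world [ 487.4 -190. ]
side ring px [259. 196.] wh [14 10 96] board mm [-80.9  15.4] world [573.4 -59.3]
side dark px [303. 203.] wh [13  9 88] board mm [-112.1  -85.7] world [473.7 -23.8]
```

Call:
apply_moves --pt "0.2 0.075 0.25 0" --pt "0 0 0.5 0" --pt "0 0 0.5 0" --pt "-0.063 0.071 0 1" --pt "-0.063 0.071 0 1" --pt "-0.063 0.071 0 1" --pt "-0.063 0.071 0 1" --pt "-0.063 0.071 0 1" --pt "-0.063 0.071 0 1" --pt "-0.063 0.071 0 1" --pt "-0.063 0.071 0 1" --pt "-0.063 0.071 0 1"

```text
time: 13.07
ee_pos: [0.585, -0.0221, 0.1015]
orientation: [-2.477, -1.932, -0.0]
wrist_force: [0.4, -0.2, 0.6]
width: 0.136
grip_force: 0.0
```

Call:
apply_moves --pt "0 0 -0.3 0" --pt "0 0 -0.4 0" --pt "0 0 -0.3 0" --pt "0 0 0 0"

```text
time: 13.4
ee_pos: [0.5829, -0.0224, 0.0572]
orientation: [-2.481, -1.92, 0.007]
wrist_force: [-0.3, -0.4, -0.6]
width: 0.139
grip_force: 0.0
```

```bash
python3 loc.py
```

```text
13.4 [ 0.58286899 -0.02235589  0.05716924]
scene ring px [263. 194.] wh [12  9 75] board mm [-79.5  17.2] world [575.1 -60.8]
scene dark px [258. 170.] wh [ 3 22 55] board mm [-191.1   92.5] world [655.2  47.4]
scene dark px [214. 200.] wh [ 14  10 115] board mm [-116.4  -86.2] world [473.4 -19.5]
side ring px [295. 177.] wh [13  4 40] board mm [ 53.3 -64.8] world [ 487.4 -190. ]
side ring px [262. 196.] wh [ 7  9 30] board mm [-83.6   7.8] world [565.9 -56.3]
side dark px [302. 203.] wh [14 10 88] board mm [-113.7  -85.5] world [474.1 -22.1]
```

Call:
apply_moves --pt "0 0 0 0" --pt "0 0 -0.12 0" --pt "0 0 0 0" --pt "0 0 0 0"

```text
time: 13.83
ee_pos: [0.5848, -0.0226, 0.057]
orientation: [2.483, 1.925, 0.0]
wrist_force: [-0.6, 0.8, 0.3]
width: 0.136
grip_force: 0.0
```

Call:
apply_moves --pt "0 0 -0.14 0" --pt "0 0 0 0" --pt "-0.05 -0.2 0 0" --pt "-0.05 -0.2 0 0" --pt "-0.065 -0.25 0 0" --pt "-0.065 -0.25 0 0" --pt "-0.065 -0.25 0 0" --pt "-0.05 -0.2 0 0" --pt "-0.04 -0.15 0 0" --pt "0 0 0 0"

```text
time: 14.67
ee_pos: [0.569, -0.0842, 0.0513]
orientation: [2.484, 1.923, -0.0]
wrist_force: [0.1, -0.2, 0.6]
width: 0.136
grip_force: 0.0
```

```bash
python3 loc.py
```

```text
14.6667 [ 0.56898836 -0.08419712  0.05130941]
scene ring px [275. 203.] wh [14  9 90] board mm [-31.5   9.9] world [ 565.7 -108.5]
scene dark px [255. 161.] wh [16 11 86] board mm [-242.5  124.9] world [689.9  97.3]
scene dark px [268. 163.] wh [11  9 57] board mm [-211.   143.5] world [707.1  65.1]
scene dark px [272. 183.] wh [ 4 23 66] board mm [-109.3   68.5] world [627.7 -33.3]
scene dark px [215. 200.] wh [ 14  10 116] board mm [-116.4  -86.1] world [473.5 -19.5]
side ring px [295. 177.] wh [13  4 40] board mm [ 53.3 -64.8] world [ 487.4 -190. ]
side dark px [303. 203.] wh [14  9 90] board mm [-112.1  -85.8] world [473.7 -23.8]
```

Call:
apply_moves --pt "-0.05 -0.15 0 0" --pt "-0.06 -0.18 0 0" --pt "-0.06 -0.18 0 0" --pt "-0.05 -0.18 0 0" --pt "-0.04 -0.18 0 0" --pt "0 0 0 0" --pt "0 0 0 0" --pt "0 0 0 0"

```text
time: 15.43
ee_pos: [0.5589, -0.1175, 0.0512]
orientation: [-2.483, -1.925, 0.0]
wrist_force: [0.1, -0.5, -0.4]
width: 0.131
grip_force: 0.0
```

```bash
python3 loc.py
```

```text
15.4333 [ 0.55888597 -0.11747047  0.05119285]
scene dark px [257. 162.] wh [ 31  17 217] board mm [-233.3  122.4] world [687.   88.2]
scene dark px [277. 168.] wh [14 11 92] board mm [-172.4  137.9] world [699.8  26.8]
scene dark px [280. 190.] wh [ 5 23 74] board mm [-72.5  58.7] world [616.3 -69.6]
scene dark px [215. 200.] wh [ 14  10 116] board mm [-116.4  -86.1] world [473.5 -19.5]
side ring px [295. 177.] wh [13  5 40] board mm [ 52.7 -66. ] world [ 486.3 -189.3]
side dark px [303. 203.] wh [14  9 87] board mm [-111.9  -85.9] world [473.6 -23.9]
```

Back off, rise well above, and verify the slot contents from the wrist camera over it, numerically.

Call:
apply_moves --pt "0.05 0.2 0.25 0" --pt "0 0 0.6 0" --pt "0 0 0.8 0" --pt "0 0 0.8 0" --pt "0 0.2 0.8 0" --pt "0 -0.5 0.5 0" --pt "0 -0.5 0 0" --pt "0 -0.5 0 0" --pt "0 -0.5 0 0" --pt "0 -0.5 0 0" --pt "0 0 0 0" --pt "0 0 0 0"

```text
time: 16.53
ee_pos: [0.5611, -0.2012, 0.2017]
orientation: [-2.483, -1.924, -0.001]
wrist_force: [-0.4, 0.5, -0.5]
width: 0.136
grip_force: 0.0
```

```bash
python3 loc.py; python3 - <<'E'
from h import *
from loc import G,X,Y
from cell import arm
for name in('wrist','scene'):
    d=arm.snapshot(name);hsv=cv2.cvtColor(d['color'],cv2.COLOR_RGB2HSV)
    m=((hsv[...,0]>=20)&(hsv[...,0]<30)&(hsv[...,1]>135)).astype(np.uint8)
    n,_,st,ce=cv2.connectedComponentsWithStats(m,connectivity=8)
    for s,c in zip(st[1:],ce[1:]):
        if s[4]>=20:
            o=[name,np.round(c),s[2:]]
            for z in(.018,.04,.088):
                p=onz(d,name,c,z)[:2]-G;o.append(np.round(1000*np.array([p@X,p@Y])))
            if np.abs(o[-1]).max()<150 : print(*o)
    print(name,'slot floor corners px',[np.round(proj(d,name,[*(G+(x*X+y*Y)/1000),z])).tolist() for x,y,z in((0,-40,.006),(46,40,.006),(0,-40,.088),(46,40,.088))])
E
```

```text
16.5333 [ 0.56108242 -0.20124552  0.20167683]
scene dark px [215. 200.] wh [ 14  10 116] board mm [-116.1  -86.3] world [473.4 -19.7]
side ring px [295. 177.] wh [13  4 38] board mm [ 53.8 -65.5] world [ 486.7 -190.3]
side dark px [303. 203.] wh [14  9 86] board mm [-111.6  -86. ] world [473.5 -24.2]
wrist [241. 150.] [ 31  32 561] [31. -2.] [29. -1.] [24.  3.]
wrist [210. 238.] [ 29  22 302] [141. -69.] [132. -64.] [113. -52.]
wrist [245. 241.] [ 4 29 98] [155. -23.] [145. -20.] [124. -14.]
wrist slot floor corners px [[207.0, 132.0], [275.0, 153.0], [195.0, 136.0], [280.0, 163.0]]
scene slot floor corners px [[266.0, 246.0], [310.0, 243.0], [267.0, 210.0], [312.0, 208.0]]
```

```bash
python3 - <<'E'
from h import *
from loc import G,X,Y
from cell import arm
d=arm.snapshot('wrist');hsv=cv2.cvtColor(d['color'],cv2.COLOR_RGB2HSV)
V=d['view'];print('cam',-V[:3,:3].T@V[:3,3])
for T in(110,125,140):
    m=((hsv[...,0]>=20)&(hsv[...,0]<30)&(hsv[...,1]>T)).astype(np.uint8)
    m[:125]=0;m[175:]=0;m[:,:185]=0;m[:,290:]=0
    cs,_=cv2.findContours(m,cv2.RETR_EXTERNAL,cv2.CHAIN_APPROX_NONE)
    for c in cs:
        if cv2.contourArea(c)<30: continue
        e=cv2.fitEllipse(c) if len(c)>5 else None
        print(T,cv2.boundingRect(c),cv2.contourArea(c),e)
        for z in(.02,.03,.042,.055,.07):
            P=np.array([onz(d,'wrist',p[0],z)[:2] for p in c],np.float32)-G
            B=(np.c_[P@X,P@Y]*1000).astype(np.float32);(cc,r)=cv2.minEnclosingCircle(B);print('  z',z,np.round(cc,1),round(r,1),'x',B[:,0].min().round(1),B[:,0].max().round(1))
g=hsv[128:178:2,200:284:3]
for row in g: print(' '.join('%3d'%(v[1]) for v in row))
E
```

```text
cam [ 0.57786404 -0.13356688  0.39213011]
110 (225, 135, 31, 31) 723.5 ((240.3789825439453, 149.89149475097656), (29.618976593017578, 31.223474502563477), 140.52499389648438)
  z 0.02 [31.4 -2.7] 20.4 x 11.6 51.5
  z 0.03 [30.3 -2. ] 19.8 x 11.1 49.9
  z 0.042 [29.1 -1.2] 19.2 x 10.5 48.0
  z 0.055 [27.8 -0.3] 18.5 x 9.9 46.0
  z 0.07 [26.2  0.7] 17.7 x 9.1 43.6
125 (225, 135, 31, 31) 716.0 ((240.40074157714844, 150.0380859375), (29.569791793823242, 31.015499114990234), 131.27597045898438)
  z 0.02 [31.4 -2.7] 20.4 x 11.6 51.5
  z 0.03 [30.3 -2. ] 19.8 x 11.1 49.9
  z 0.042 [29.1 -1.2] 19.2 x 10.5 48.0
  z 0.055 [27.8 -0.3] 18.5 x 9.9 46.0
  z 0.07 [26.2  0.7] 17.7 x 9.1 43.6
140 (225, 135, 31, 31) 676.0 ((240.47483825683594, 150.23153686523438), (29.315866470336914, 30.723779678344727), 120.9223861694336)
  z 0.02 [31.3 -2.7] 20.4 x 11.6 51.2
  z 0.03 [30.3 -2. ] 19.8 x 11.1 49.7
  z 0.042 [29.1 -1.2] 19.2 x 10.5 47.8
  z 0.055 [27.7 -0.3] 18.5 x 9.9 45.7
  z 0.07 [26.2  0.8] 17.6 x 9.1 43.4
 85  85  50  33  82  83  83  81  83  83  82  87  96 102  25  36  25  23  15  16  16  24   8 
[... 2007 characters left out ...]
 117 114 114 112 111 115  98
 90 125 112 115 115  45  57  83 107 114 113 114 111 128 133 111 109 115 112 112 116 116 111 116 116 110 103  98
 90 117 118 119 116 109 114 113 114 113 114 112 116 111 116 112 115 114 113 117 115 115 110 101  99  96  96  96
 84 119 116 120 113 114 113 115 113 115 111 114 115 115 117 113 118 113 120 109 101  87  81  82  79  87  93  82
 83 117 112 112 118 115 113 112 118 114 116 116 113 114 116 114 105 101  84  81  77  81  83  88  90  93  95 101
 84 106 120 113 115 116 115 114 113 115 116 118 116 102  94  82  80  78  79  83  87  89  94  98 102  95  89  82
 83  98 116 116 117 113 117 115 119 112 101  92  80  78  78  81  84  87  89  96  99 105  92  79  73  84  82  86
```

Call:
apply_moves --pt "0.5 0 0 0" --pt "0.5 0 0 0" --pt "0.5 0 0 0" --pt "0 0 0 0" --pt "0 0 0 0" --pt "0 0 0 0"

```text
time: 17.28
ee_pos: [0.6205, -0.2009, 0.2013]
orientation: [-2.481, -1.926, 0.001]
wrist_force: [-0.2, -0.1, 0.5]
width: 0.137
grip_force: 0.0
```

```bash
python3 - <<'E'
from h import *
from loc import G,X,Y
from cell import arm
d=arm.snapshot('wrist');hsv=cv2.cvtColor(d['color'],cv2.COLOR_RGB2HSV)
V=d['view'];print('cam',-V[:3,:3].T@V[:3,3])
m=((hsv[...,0]>=20)&(hsv[...,0]<30)&(hsv[...,1]>125)).astype(np.uint8)
q=proj(d,'wrist',[*(G+.023*X),.04]);print(q)
M=np.zeros_like(m);cv2.circle(M,tuple(int(v) for v in q),35,1,-1);m*=M
cs,h=cv2.findContours(m,cv2.RETR_CCOMP,cv2.CHAIN_APPROX_NONE)
for c in cs:
    if cv2.contourArea(c)<25: continue
    print(cv2.boundingRect(c),cv2.contourArea(c),cv2.minEnclosingCircle(c))
    for z in(.018,.03,.042,.055,.07):
        P=np.array([onz(d,'wrist',p[0],z)[:2] for p in c],np.float32)-G
        B=np.c_[P@X,P@Y]*1000;print('  z',z,'x',B[:,0].min().round(1),B[:,0].max().round(1),'y',B[:,1].min().round(1),B[:,1].max().round(1))
s=arm.observe();print(s['time'],s['ee_pos'])
for r in range(int(q[1])-22,int(q[1])+23,2): print(' '.join('%3d'%hsv[r,c,2] if hsv[r,c,1]>125 else '  .' for c in range(int(q[0])-36,int(q[0])+37,2)))
E
```

```text
cam [ 0.63740595 -0.13432771  0.3917515 ]
[192.62022555 156.86691411]
(180, 146, 32, 32) 732.5 ((195.5, 161.375), 16.436054229736328)
  z 0.018 x 11.2 51.9 y -23.9 18.2
  z 0.03 x 10.5 49.9 y -20.5 20.3
  z 0.042 x 9.9 48.0 y -17.1 22.3
  z 0.055 x 9.2 45.9 y -13.4 24.6
  z 0.07 x 8.4 43.4 y -9.1 27.2
(192, 157, 8, 9) 37.0 ((194.86363220214844, 160.86363220214844), 4.289723873138428)
  z 0.018 x 25.3 36.3 y -7.0 2.0
  z 0.03 x 24.2 34.8 y -4.1 4.6
  z 0.042 x 23.1 33.4 y -1.2 7.2
  z 0.055 x 21.9 31.8 y 1.9 10.0
  z 0.07 x 20.5 30.0 y 5.5 13.3
(186, 151, 17, 6) 42.5 ((194.0, 154.5), 8.01570987701416)
  z 0.018 x 16.8 26.3 y -13.1 7.4
  z 0.03 x 16.0 25.2 y -10.1 9.8
  z 0.042 x 15.2 24.1 y -7.0 12.2
  z 0.055 x 14.3 22.8 y -3.7 14.9
  z 0.07 x 13.3 21.4 y 0.2 17.9
17.3333 [ 0.62036242 -0.20108894  0.20167959]
  .   .   .   .   .   .   .   .   .   .   .   .   .   .   .   .   .   .   .   .   .   .   .   .   .   .   .   .   .   .   .   .   .   .   .  76  82
  .   .   .   .   .   .   .   .   .   .   .   .   .   .   .   .   .   .   .   .   .   .   .   .   .   .   .   .   .   .   .   .   .
[... 2424 characters left out ...]
   .   .   . 141 229 227   . 215 165 147 171 225 226 225 225  82   .   .   .   .   .   .   .   .   .   .   .
  .   .   .   .   .   .   .   .   .   .   .   .   .   . 227 229 227   . 229 229 229 227 223 218 203   .   .   .   .   .   .   .   .   .   .   .   .
  .   .   .   .   .   .   .   .   .   .   .   .   .   .   . 218 221 224 225 225 220 219 219 187   .   .   .   .   .   .   .   .   .   .   .   .   .
  .   .   .   .   .   .   .   .   .   .   .   .   .   .   .   . 171 201 217 221 214 194 153   .   .   .   .   .   .   .   .   .   .   .   .   .   .
  .   .   .   .   .   .   .   .   .   .   .   .   .   .   .   .   .   .   .   .   .   .   .   .   .   .   .   .   .   .   .   .   .   .   .   .   .
```

```bash
python3 -c "
from cell import arm
print(arm.sign_off())"
```

```text
the job is handed in; nothing more can be done
None
```

I swept all three brass spacers through the gate and handed the job in at about 17 s. None is left on the deck; from above they show as one stack low in the slot, with the lower rings mostly hidden, so the count of three is inferred. The nut is where it started; I did not re-measure the items round the board.

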